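# Lock the workshop tool chest: line up the slotted disc and push the bolt home

### The job

Lock the blue tool chest. With the fingertips, push the red knob round until the slot in the brass disc lines up with the steel bolt, then push the bolt by its black post through the slot until it is fully home in the yellow keeper. Push gently and only push: do not take the knob, the post or anything else between the fingers, do not force anything, and leave the other tools where they are.

Things in the scene. Friction and masses are not known exactly. Their poses are not given: they have to be found in the camera images.
- chest: blue steel tool chest, 240 (x) x 340 (y) x 70 mm high, fixed to the bench. Origin: centre of its underside. The lock is on its lid, which is 70 mm above the bench. All of the lock lies along the chest's own y axis (x = 0): from -y to +y come the bolt, the disc and the yellow keeper. The bolt slides towards the chest's +y between two aluminium guides, 31 mm wide over both, whose tops are 16 mm above the lid.
- slot (a point): middle of the top face of the brass disc, on the disc's upright turning axis, 70 mm to +y of the chest's origin and 20 mm above the lid. The disc is 90 mm across. A slot 20 mm wide with flared mouths runs right across it through the centre, along this point's y axis. The bolt can pass only when the slot is parallel to the chest's y axis, either way round; else it stops at the disc's rim. Up to about 0.1 rad of error the bolt's tapered nose pulls the disc straight.
- disc (a joint): angle of the disc (rad), growing anticlockwise from above. The slot lines up with the bolt at 0 (knob on the chest's -x side of the axis) and as well at 3.14 (knob on the +x side); either will do. It turns freely between -0.5 and 3.64, starts somewhere between 0.5 and 2.64, takes about 2 to 4 N at the knob, and stays where it is left.
- knob (a point): centre of the top of the round upright red knob that stands on the disc 30 mm from its axis, at a right angle to the slot. Knob: 15 mm across (cap 18 mm), 28 mm high, from 20 to 48 mm above the lid.
- bolt (a joint): travel of the bolt (m) towards the chest's +y: 0 fully drawn back, 0.136 fully home against its stop. It starts at 0 to 0.015; its nose meets the disc's rim at about 0.021 and enters the keeper at about 0.116. It takes about 2 to 5 N when the slot is lined up, and stays where it is left.
- post (a point): centre of the top of the round upright black post on the rear of the bolt. Post: 15 mm across (cap 18 mm), 30 mm high, from 18 to 48 mm above the lid. The steel bolt, 13 mm wide, reaches 130 mm ahead of it (+y) and 10 mm behind it; the bolt's top is 18 mm above the lid. When the bolt is home the post is 60 mm short of the disc's axis.
- keeper (a point): middle of the mouth of the yellow keeper, a fixed block 41 x 24 mm and 23 mm high above the lid, 50 mm to +y of the disc's axis, that takes the bolt's nose.
- jar: small glass jar, 42 mm across, 42 mm high, loose on the far side of the chest's lid. A bystander.
- block: steel bench block, 45 x 60 x 18 mm, loose on the far side of the chest's lid. A bystander.
- pliers: orange-handled pliers, about 170 mm long and 12 mm high, loose on the bench to the chest's -y side. A bystander.
- mallet: wooden mallet, 240 mm long, about 30 mm high, loose on the bench to the chest's +y side. A bystander.
- file: file with a wooden handle, 190 mm long, about 25 mm high, loose on the bench just beyond the chest. A bystander.

How it is judged:
By the outcome, as a careful person would: the job done as asked, in the order asked, and still so for the second after the job is handed in, with the robot touching nothing.
It also fails if it takes over 51 s, if anything falls off the work surface, if the arm or the gripper's body presses on something with over 40 N, if the wrist force passes 120 N, or if a joint passes its speed limit or range.

### The arm

A 6-joint arm with a two-finger parallel gripper is mounted at the origin on the work surface. World frame = base frame: x ahead of the robot, y to its left, z up, the work surface at z = 0. Lengths are in mm, angles in rad, forces in N, time in s.
With the tool pointing down it reaches from about 350 to 975 mm from the base axis. Payload 7.1 kg.
Tool frame: the origin (TCP) lies on the front face of the gripper's body, between the roots of the fingers; the fingertips stand 80 mm ahead of it and the grasp point (between the pads) lies 61 mm ahead of it (env.tips_ahead is the distance from the TCP to the fingertips, in mm); z points along the fingers, y is the line along which they close (so a half turn about z gives the same grasp; the last joint's range is limited). The gripper opens to 88 mm and grips with 3 to 60 N. Pads are 20 mm wide; open, the fingers measure 115 mm over their backs; the gripper's body (75 mm by 178 mm) begins 61 mm behind the grasp point.
Start: joints at [1.203, 0.423, 1.63, -0, 1.089, -0.019], TCP at [213.575, 587.36, 302.675] pointing down, gripper open.
Joint ranges: [-3, 3], [-0.9, 2.11], [0.09, 2.58], [-1.31, 4.45], [0.11, 2.69], [-2.54, 2.54]. Speed limits (rad/s): [2.39, 2.39, 3.01, 3.14, 3.14, 3.14].

### API

Orientations are given as a unit quaternion [x, y, z, w].
In Python, from station import env, set_gripper, viewer, workorder gives the robot as it stands. Calls block until the motion is done:
- env.reach(position, orientation): joint-space move of the TCP to a pose.
- env.move_l(position, rot=None, rate=150, f_stop=None): straight line of the TCP; rot=None keeps the orientation; rate is the mean speed in mm/s. With f_stop (N) it stops when the force on the tool has changed by that much, and returns True; else False.
- env.move_joints(angles): joint-space move.
- set_gripper(opening): finger opening in mm; the grip force is fixed at half the most; returns when the fingers have stopped.
- env.hold(seconds).
- env.ik(position, orientation): joint angles nearest the present ones, or None.
- env.read_state(): the state.
- viewer.camera(name): name is "scene" or "top" or "wrist"; returns the picture (480x640x3 uint8, blue, green, red); there is no depth.
- viewer.camera_params(name): a dict with "fx", "fy", "cx", "cy" (pixels), "dist" ([k1, k2, p1, p2, k3] as OpenCV has them; the pictures are not rectified), "pose" (4x4, takes a point from camera to world coordinates); the wrist camera has in their place "tool_from_camera" (4x4, takes a point from camera to tool coordinates, whose origin is the TCP and whose axes are the flange's). Camera axes: x right, y up, looking along -z (the intrinsics and any distortion apply to the point x, -y, -z); pixel columns grow to the right and rows downward; lengths in mm; the calibration is good to about 2 mm. A picture is of the moment at which its call begins: read the wrist's pose just before it. camera_params takes no time and is no camera call.
A pose or a line that the arm cannot do raises env.IKError and nothing moves.
- workorder.sign_off(): hands the job in; it is judged then, once.
The state is a dict: "time_s": time; "qpos": joint angles; "dq": joint speeds; "tau": joint torques, N m; "tool_pos": TCP position; "orientation": TCP orientation; "force": force on the tool from outside, world axes, zero at the start; "wrist_torque": the same for the moment, N m; "width": finger opening in mm; "grip_force": force on a finger pad.
Only numpy, scipy, OpenCV 4.12 (cv2) and the standard library are available. Lean on these libraries where they do the work, as an engineer would, in place of code of your own. Each camera call takes 0.05 s, during which the arm holds its last target. There are 200 camera calls.

## Working session

There is one attempt and no reset: what is moved stays moved. The work goes in short steps, each a Python script; the robot and the scene stay as the last script left them, time stands still between calls to the robot, and variables do not carry over. Pictures are saved under pics/ and viewed, at most 10 in all, crops included, and the job is handed in when it is done.

```bash
mkdir -p pics; ls; cat > h.py <<'E'
import numpy as np, cv2
from station import env, set_gripper, viewer, workorder
def pose(name):
    p=viewer.camera_params(name)
    if 'pose' in p: return p,np.array(p['pose'])
    s=env.read_state()
    from scipy.spatial.transform import Rotation as R
    T=np.eye(4);T[:3,:3]=R.from_quat(s['orientation']).as_matrix();T[:3,3]=s['tool_pos']
    return p,T@np.array(p['tool_from_camera'])
def cast(p,T,uv,z):
    K=np.array([[p['fx'],0,p['cx']],[0,p['fy'],p['cy']],[0,0,1.]])
    n=cv2.undistortPoints(np.array(uv,float).reshape(-1,1,2),K,np.array(p['dist'],float)).reshape(-1,2)
    d=np.c_[n[:,0],-n[:,1],-np.ones(len(n))]@T[:3,:3].T
    return T[:3,3]+d*((z-T[2,3])/d[:,2])[:,None]
E
python3 - <<'E'
from h import *
for n in ('top','scene'):
    cv2.imwrite(f'pics/{n}0.png',viewer.camera(n))
    p,T=pose(n);print(n,p['fx'],T.round(2).tolist())
s=env.read_state();print(s['time_s'],s['orientation'],s['force'])
E
```

```text
pics
top 456.26846066827994 [[0.01, 0.98, -0.18, 409.36], [-1.0, 0.01, 0.02, 26.11], [0.02, 0.18, 0.98, 1051.47], [0.0, 0.0, 0.0, 1.0]]
scene 448.97564935630265 [[0.74, -0.58, 0.35, 867.42], [0.67, 0.63, -0.39, -265.3], [0.01, 0.53, 0.85, 760.55], [0.0, 0.0, 0.0, 1.0]]
0.1 [ 1.73529577e-01  9.84828421e-01 -6.67237124e-04 -1.46512173e-04] [0.07528796 0.66060386 0.97729445]
```

View pics/top0.png

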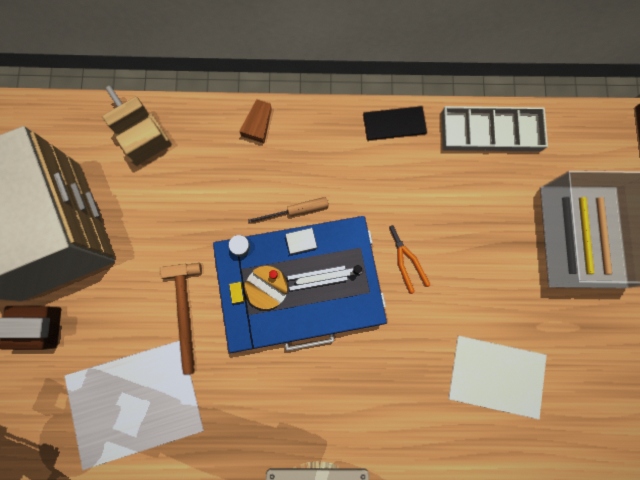

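View pics/scene0.png

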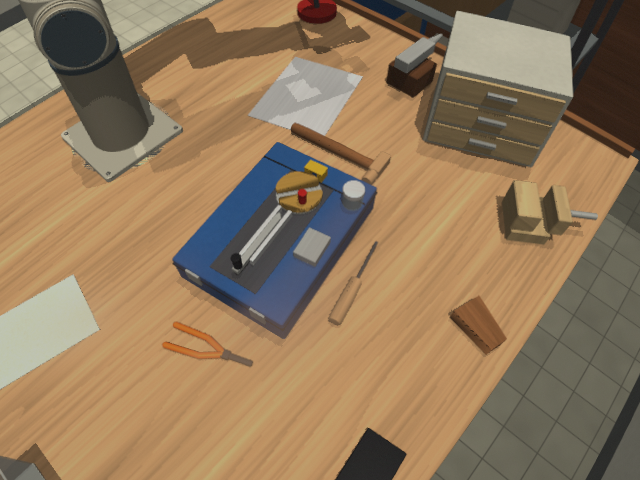

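```bash
cat > find.py <<'E'
from h import *
def blob(m,minA=8):
    n,l,s,c=cv2.connectedComponentsWithStats(m.astype(np.uint8))
    k=[i for i in range(1,n) if s[i,4]>=minA]
    return [(c[i],s[i,4]) for i in sorted(k,key=lambda i:-s[i,4])][:4], l
def masks(im):
    h,s,v=[x.astype(int) for x in cv2.split(cv2.cvtColor(im,cv2.COLOR_BGR2HSV))]
    return dict(red=((h<5)|(h>174))&(s>190)&(v>110), yel=(h>23)&(h<33)&(s>190)&(v>140),
      brass=(h>10)&(h<22)&(s>150)&(v>140), blue=(h>100)&(h<125)&(s>150), black=v<35)
E
python3 - <<'E'
from find import *
im=cv2.imread('pics/top0.png');p,T=pose('top')
sub=np.zeros(im.shape[:2],bool);sub[210:360,205:390]=1
M=masks(im)
for k,z in dict(red=118,yel=93,brass=90,black=118).items():
    for c,a in blob(M[k]&sub)[0]: print(k,c.round(1),a,cast(p,T,c,z)[0].round(1))
cs=max(cv2.findContours((M['blue']&sub).astype(np.uint8),0,1)[0],key=cv2.contourArea)
print(cv2.minAreaRect(cs)); 
w=cast(p,T,cs.reshape(-1,2),70)[:,:2].astype(np.float32);print(cv2.minAreaRect(w))
E
```

```text
red [273. 274.] 45 [509.3  95.2 118. ]
yel [236.  292.2] 201 [473.2 173.   93. ]
brass [259.3 297.5] 462 [462.9 124.5  90. ]
brass [271.2 276.5] 358 [507.1 100.9  90. ]
black [354.1 274.5] 48 [510.  -71.3 118. ]
black [244.6 295.9] 17 [464.2 151.6 118. ]
((297.9077453613281, 283.8104248046875), (110.81710052490234, 159.65078735351562), 79.99201965332031)
((497.4952697753906, 43.98674011230469), (236.27330017089844, 335.9416809082031), 10.841325759887695)
```

```bash
cat >> h.py <<'E'
def quat(yaw): # tool down, tool y at world angle 90deg+yaw
    t=np.pi/2+yaw/2; return [np.cos(t),np.sin(t),0,0]
E
python3 - <<'E'
from h import *
import json
print(np.array(viewer.camera_params('wrist')['tool_from_camera']).round(2).tolist())
set_gripper(0)
env.reach([455,60,330],quat(0.14))
p,T=pose('wrist');im=viewer.camera('wrist');cv2.imwrite('pics/w1.png',im)
np.save('w1T.npy',T);s=env.read_state();print(s['time_s'],s['qpos'],s['force'],s['width'])
E
```

```text
[[-0.0, 0.96, 0.27, 72.13], [1.0, 0.0, -0.0, -0.24], [-0.0, 0.27, -0.96, -82.47], [0.0, 0.0, 0.0, 1.0]]
3.575 [ 1.06292039e-01  1.39731388e-01  1.95680372e+00  1.12414658e-04
  1.04500203e+00 -1.60529353e+00] [0.93135633 0.13158347 0.46418945] 0.41305138269465336
```

View pics/w1.png

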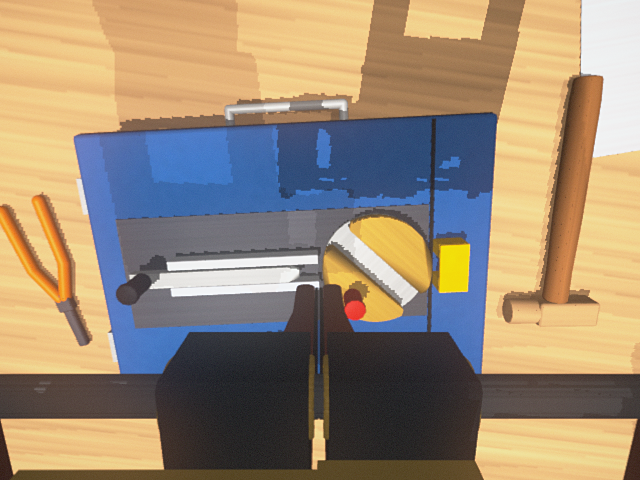

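```bash
python3 - <<'E'
from find import *
im=cv2.imread('pics/w1.png');p,_=pose('wrist');T=np.load('w1T.npy')
M=masks(im);sub=np.zeros(im.shape[:2],bool);sub[100:335,70:500]=1
W=lambda uv,z:cast(p,T,uv,z)[:,:2]
k=W(blob(M['red']&sub)[0][0][0],118)[0]
c,a=blob(M['yel']&sub)[0][0];ky=W(c,93)[0]
m=M['brass']&sub;m[:,:315]=0;m[:,437:]=0
b=[i for i in blob(m,200)[0]];print([(x[0].round(),x[1]) for x in b])
pts=np.argwhere(cv2.morphologyEx(m.astype(np.uint8),2,np.ones((3,3))))[:,::-1]
d=W(cv2.convexHull(pts.astype(np.int32)).reshape(-1,2),90).astype(np.float32)
(dc,r)=cv2.minEnclosingCircle(d)
hs=cv2.cvtColor(im,cv2.COLOR_BGR2GRAY);s2=np.zeros_like(sub);s2[270:310,112:155]=1
c,a=blob((hs<45)&s2)[0][0];print('black',c,a)
# cap = left end of blob
post=W([[127,292]],118)[0]
cs=max(cv2.findContours((M['blue']&sub).astype(np.uint8),0,1)[0],key=cv2.contourArea)
edge=W([[80,136],[492,114]],70);e=edge[1]-edge[0];print('edge',edge.round(1),np.hypot(*e),'yaw',-np.arctan2(e[0],e[1]))
dc=np.array(dc);print('knob',k,'kr',np.hypot(*(k-dc)),'disc',dc,r,'keeper',ky,'post',post)
for n,q in(('ky-post',ky-post),('dc-post',dc-post),('ky-dc',ky-dc)):print(n,np.hypot(*q),-np.arctan2(q[0],q[1]))
v=k-dc;print('knob ang',np.arctan2(v[1],v[0]))
# slot line from the two inner edges of the white strip
sl=W([[340,233],[408,298]],80);v=sl[1]-sl[0];print('slot',np.arctan2(v[0],v[1]))
E
```

```text
[(array([402., 251.]), np.int32(2379)), (array([365., 292.]), np.int32(1577))]Traceback (most recent call last):
  File "<stdin>", line 13, in <module>
IndexError: list index out of range
```

```bash
python3 - <<'E'
from find import *
im=cv2.imread('pics/w1.png');p,_=pose('wrist');T=np.load('w1T.npy')
M=masks(im);sub=np.zeros(im.shape[:2],bool);sub[100:335,70:500]=1
W=lambda uv,z:cast(p,T,uv,z)[:,:2]
k=W(blob(M['red']&sub)[0][0][0],118)[0]
c,a=blob(M['yel']&sub)[0][0];ky=W(c,93)[0]
m=M['brass']&sub;m[:,:315]=0;m[:,437:]=0
pts=np.argwhere(cv2.morphologyEx(m.astype(np.uint8),2,np.ones((3,3))))[:,::-1]
d=W(cv2.convexHull(pts.astype(np.int32)).reshape(-1,2),90).astype(np.float32)
(dc,r)=cv2.minEnclosingCircle(d)
post=W([[127,292]],118)[0]
edge=W([[80,136],[492,114]],70);e=edge[1]-edge[0];print('edge',edge.round(1),np.hypot(*e),'yaw',-np.arctan2(e[0],e[1]))
dc=np.array(dc);print('knob',k,'kr',np.hypot(*(k-dc)),'disc',dc,r,'keeper',ky,'post',post)
for n,q in(('ky-post',ky-post),('dc-post',dc-post),('ky-dc',ky-dc)):print(n,np.hypot(*q),-np.arctan2(q[0],q[1]))
v=k-dc;print('knob ang',np.arctan2(v[1],v[0]))
sl=W([[340,233],[408,298]],80);v=sl[1]-sl[0];print('slot',np.arctan2(v[0],v[1]))
E
```

```text
edge [[ 414.3 -137.2]
 [ 352.1  183.6]] 326.6945783284652 yaw 0.1917446965206159
knob [511.85957287  97.44902898] kr 30.331077806372104 disc [485.88641357 113.11329651] 45.348419189453125 keeper [474.27162458 173.67456994] post [520.70578913 -76.99761654]
ky-post 254.93661313221085 0.18316245928136632
dc-post 193.2732474405002 0.18114525634186715
ky-dc 61.664991390368066 0.18948490719045094
knob ang -0.5426917058166951
slot 0.6299888764030253
```

```bash
python3 -c "
import cv2
a=cv2.imread('pics/w1.png')
cv2.imwrite('pics/w1c.png',cv2.resize(a[200:340,100:500],None,fx=2,fy=2))"
```

```text
(no output)
```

View pics/w1c.png

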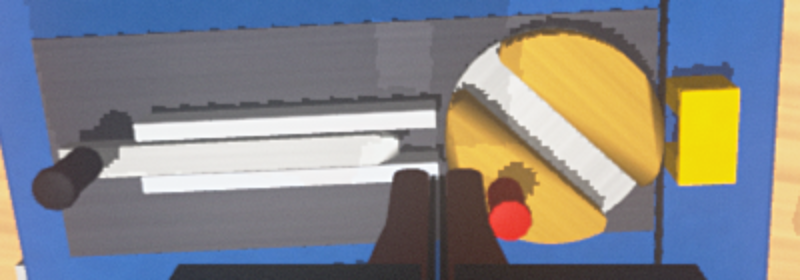

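```bash
cat > push.py <<'E'
from h import *
DC=np.array([485.9,113.1])
def tp(phi,off,z=176):
    r=np.array([np.cos(phi),np.sin(phi)]);t=np.array([-r[1],r[0]])
    return [*(DC+30*r-off*t),z]
E
python3 - <<'E'
from push import *
a=-0.543
env.reach(tp(a,38,220),quat(a))
print(env.move_l(tp(a,38),rate=80,f_stop=8))
print(env.move_l(tp(a,24),rate=50,f_stop=10))
for phi in np.linspace(a,0.184,6)[1:]:
    s=env.move_l(tp(phi,22.5),rot=quat(phi),rate=40,f_stop=15)
    st=env.read_state();print(s,st['force'].round(1) if hasattr(st['force'],'round') else st['force'],st['time_s'])
    if s: break
phi=st and phi
p,T=pose('wrist');cv2.imwrite('pics/w2.png',viewer.camera('wrist'));np.save('w2T.npy',T)
E
```

```text
False
False
False [-0.8 -0.1  0.9] 5.7167
False [-0.2 -1.2 -0.2] 6.0083
False [ 0.8 -0.2  0.2] 6.3
False [ 0.9 -2.1 -0.1] 6.5917
False [ 1.4 -0.9 -0.8] 6.8833
```

View pics/w2.png

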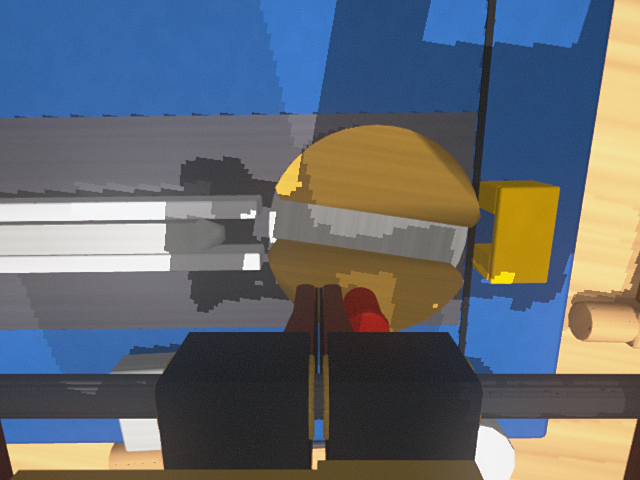

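```bash
cat > look.py <<'E'
from push import *
def slot(name):
    p,T=pose('wrist');im=viewer.camera('wrist');cv2.imwrite(f'pics/{name}.png',im)
    from find import masks
    # brass pixels in chest frame around the disc, edges of slot fitted by lines
    h,s,v=[x.astype(int) for x in cv2.split(cv2.cvtColor(im,cv2.COLOR_BGR2HSV))]
    m=((h>10)&(h<24)&(s>140)&(v>60));m[300:]=0
    uv=np.argwhere(m)[:,::-1]
    w=cast(p,T,uv,90)[:,:2]-DC;y=.184
    c=np.c_[w@[np.cos(y),np.sin(y)],w@[-np.sin(y),np.cos(y)]]
    c=c[np.hypot(*c.T)<44];out=[]
    for sg in(-1,1):
        E=[]
        for yy in range(-30,31,3):
            q=c[(abs(c[:,1]-yy)<1)&(c[:,0]*sg>0),0]*sg
            if len(q)>5:E.append((yy,np.percentile(q,2)*sg))
        E=np.array(E);k=np.polyfit(*E.T,1)
        ok=abs(np.polyval(k,E[:,0])-E[:,1])<2;k=np.polyfit(*E[ok].T,1);out.append((k.round(3).tolist(),int(ok.sum())))
    return out  # slope dx/dy: positive -> disc angle short by that much
E
python3 - <<'E'
from look import *
print(slot('w2b'))
for phi in (0.25,0.32):
    print(env.move_l(tp(phi,22.5),rot=quat(phi),rate=40,f_stop=15))
print(slot('w3'),env.read_state()['time_s'])
E
```

```text
[([0.153, -10.611], 21), ([0.141, 8.014], 20)]
False
False
[([0.017, -10.48], 21), ([0.002, 7.934], 20)] 7.5333
```

View pics/w3.png

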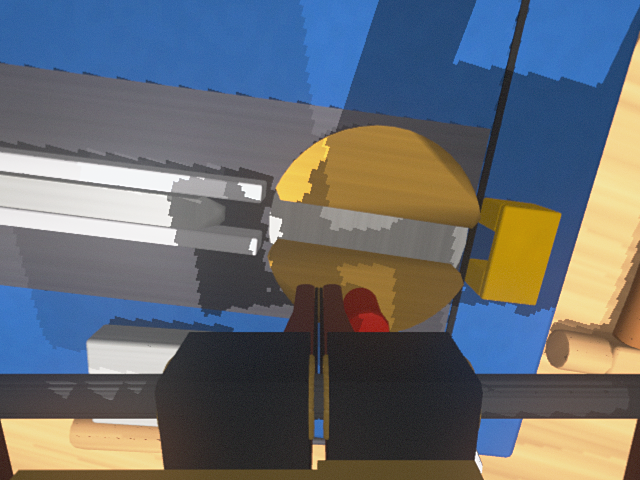

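```bash
python3 - <<'E'
from push import *
y=.184;yd=np.array([-np.sin(y),np.cos(y)])
B=lambda d,z=176:[*(DC-d*yd),z]
print(env.move_l(tp(.32,40),rate=80,f_stop=10))
env.move_l(tp(.32,40,230),rate=150)
env.reach(B(233,230),quat(y))
print(env.move_l(B(233),rate=100,f_stop=8))
F=lambda:(np.round(env.read_state()['force'],1),np.round((DC-np.array(env.read_state()['tool_pos'])[:2])@yd,1),env.read_state()['time_s'])
for d,r in((190,60),(150,60),(110,60),(84,50)):
    s=env.move_l(B(d),rate=r,f_stop=13);print(s,*F())
    if s: break
if not s: 
    print(env.move_l(B(72),rate=15,f_stop=9),*F())
p,T=pose('wrist');cv2.imwrite('pics/w4.png',viewer.camera('wrist'))
E
```

```text
False
False
False [ 0.4 -0.4  0.4] 189.8 10.7833
False [ 0.3 -0.9  0.3] 149.7 11.6
False [-0.6  0.2 -0.6] 109.7 12.4167
False [ 1.1 -0.3 -0.6] 83.6 13.0833
True [ 1.  -4.   1.9] 77.6 13.625
```

View pics/w4.png

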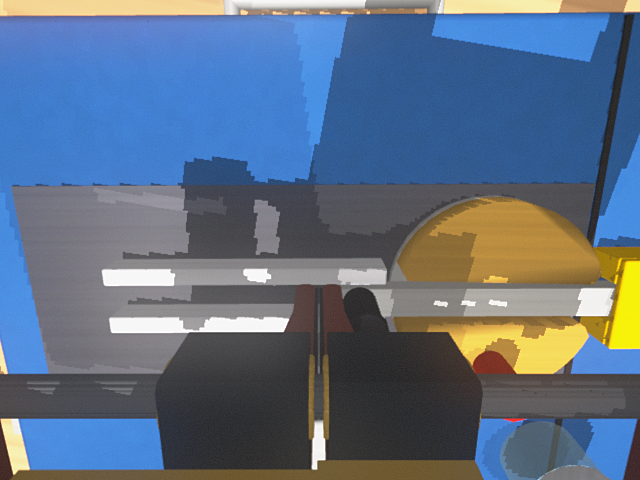

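```bash
python3 - <<'E'
from push import *
y=.184;yd=np.array([-np.sin(y),np.cos(y)])
B=lambda d,z=176:[*(DC-d*yd),z]
D=lambda:np.round((DC-np.array(env.read_state()['tool_pos'])[:2])@yd,1)
print(D(),env.move_l(B(73),rate=10,f_stop=11),D(),env.read_state()['force'])
env.move_l(B(105),rate=100);env.move_l(B(105,230),rate=150)
env.reach(B(60,330)-np.array([40,0,0]),quat(y));env.hold(.3)
p,T=pose('wrist');im=viewer.camera('wrist');np.save('w5T.npy',T);cv2.imwrite('pics/w5.png',im);print(env.read_state()['time_s'])
E
```

```text
77.6 True 77.4 [ 0.45210669 -3.86419818  1.77476293]
15.7917
```

View pics/w5.png

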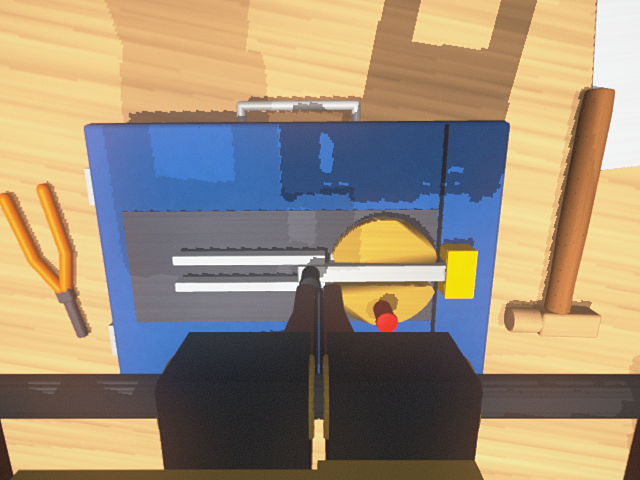

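```bash
python3 - <<'E'
from push import *
env.reach([425,170,330],quat(.184));env.hold(.3)
p,T=pose('wrist');im=viewer.camera('wrist');np.save('w6T.npy',T);cv2.imwrite('pics/w6.png',im[150:350])
E
```

```text
(no output)
```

View pics/w6.png

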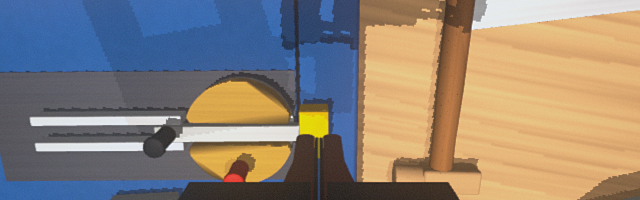

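```bash
python3 - <<'E'
from push import *
p,_=pose('wrist');T=np.load('w6T.npy');y=.184;yd=np.array([-np.sin(y),np.cos(y)])
d=(DC-cast(p,T,[[153,297.5]],118)[0,:2])@yd;print('post to axis',d)
if d<62.5: print(workorder.sign_off())
E
```

```text
post to axis 59.98801581354993
the job is handed in; nothing more can be done
None
```

The chest is locked and the job is handed in: the knob was pushed round until the slot lined up, and the bolt was pushed through it until it stopped firmly. The last wrist image puts the post 60.0 mm from the disc's axis, which is its fully home position.

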